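Uncover and scan the detergent carton's barcode

TASK

Book the detergent carton into stock. First lift the dosing cup off the carton's barcode label and nest it, upright, in the other dosing cup standing on the counter: lower it gently until it just sits there and let go, without ramming it tight. Then take the hand scanner out of its holder, hold it still for about a second and a half some 10 cm from the label, aimed at the middle of the barcode with its scan line along the label's long side and leaned about 20 degrees off square so that the glossy label does not dazzle it; finally set the scanner back nose down, fully home in its holder, let go, and leave everything else standing where it was.

Things in the scene. Friction and masses are not known exactly. Their poses are not given: they have to be found in the camera images.
- carton: Full detergent carton of grey card lying flat on the counter, loose, 1.8 kg: 140 mm (its x) by 200 mm (its y), 70 mm tall. Origin: middle of its underside; z up. The dosing cup stands on its label and a small stain stick stands at the other end of its top.
- label (a point): Middle of the barcode, on the carton's top face (carton frame: x 0, y -30 mm, z 70 mm); axes as the carton's. Glossy white label 54 mm along x and 84 mm along y (its long side); the black bars, 30 mm long along x, follow one another along y over 60 mm. At the start the dosing cup stands on it.
- cup: The dosing cup to be moved: white plastic, open at the top, round and tapered, 75 mm tall, 64 mm across at the rim, 49 mm across at the foot, wall 3 mm, 45 g. It starts upright on the carton's label, within 10 mm of its middle. Origin: middle of its foot; z up to the rim.
- nest_cup: The other dosing cup, same in every way, upright, empty and loose on the counter. Origin: middle of its foot; z up. A cup set straight into it comes to sit on the taper with its foot 30 mm above this origin (a few mm spread), so that the upper rim stands 30 mm above the lower rim. Pushing on from there wedges the cups.
- holder: Desk holder fixed to the counter: steel base plate 100 by 100 by 10 mm carrying a grey tapered pocket, open at the top; pocket inside 38 mm (x) by 44 mm (y) at its floor, 45.5 by 51.5 mm at its rim, walls 4 mm; floor 14 mm and rim 69 mm above the counter. Origin: middle of the underside of the base, under the pocket's middle; z up.
- scanner: Gun-shaped grey and black hand scanner, 200 g, standing nose down in the holder's pocket, its nose loosely on the pocket floor. Origin: middle of the nose window; z points from nose to rear end (up, in the holder): it scans along -z, its scan line along y. Head: tapered block 120 mm long, 34 (x) by 40 mm (y) at the nose, 42 by 46 mm at the rear. Reads by itself: no trigger needed.
- stain_stick: Bystander: stain stick, upright cylinder 36 mm across, 92 mm tall, standing on the carton's top at the end away from the label (carton frame: y 70 to 78 mm, x up to 35 mm either way). Origin: middle of its foot.
- tall_bottle: Bystander: white round bottle with narrow neck, 72 mm across, 210 mm tall, upright on the counter. Origin: middle of its foot.
- softener_jug: Bystander: white square jug 65 mm (x) by 110 mm (y), 192 mm tall with its cap. Origin: middle of its foot.
- pod_jar: Bystander: glass jar with white lid, 84 mm across, 95 mm tall. Origin: middle of its foot.
- scrub_brush: Bystander: wooden scrubbing brush lying bristles down, 130 mm (x) by 50 mm (y), 36 mm tall. Origin: middle of its underside.
- soap_box: Bystander: small orange soap box, 55 mm (x) by 95 mm (y), 32 mm tall. Origin: middle of its underside.
- peg_basket: Bystander: open grey basket of clothes pegs, 120 mm (x) by 150 mm (y), 60 mm tall. Origin: middle of its underside.
- tumbler: Bystander: grey tumbler, 74 mm across the rim, 59 mm at the foot, 100 mm tall, upright: larger than the dosing cups. Origin: middle of its foot.
- scanner_head (a point): Point on the scanner's head axis, 95 mm from the nose (scanner frame 0, 0, 95 mm), where the head is 45 mm wide in y with flat sides and stands clear of the holder. Axes as the scanner's. The centre of mass lies about 10 mm towards the handle from the axis, 70 mm from the nose.
- scanner_handle (a point): Middle of the scanner's handle (scanner frame -65, 0, 98 mm): bar 28 mm thick in y, 34 mm deep, that leaves the head's -x side 84 mm from the nose and runs 105 mm out along -x, rising 15 degrees towards +z.
Things that resemble listed ones, but are neither listed nor needed, are in the scene too. Leave any green or turquoise look-alike of the carton alone. What is shaped like the nest_cup but green is not meant.

How it is judged:
By the outcome, as a careful person would: the job done as asked, in the order asked, and still so for the second after the job is handed in, with the robot touching nothing.
It also fails if it takes over 69 s, if anything falls off the work surface, if the arm or the gripper's body presses on something with over 40 N, if the wrist force passes 120 N, or if a joint passes its speed limit or range.

ROBOT

A 6-joint arm with a two-finger parallel gripper is mounted at the origin on the work surface. World frame = base frame: x ahead of the robot, y to its left, z up, the work surface at z = 0. Lengths are in m, angles in rad, forces in N, time in s.
With the tool pointing down it reaches from about 0.425 to 0.95 m from the base axis. Payload 3.5 kg.
Tool frame: the origin (TCP) lies on the centre line of the jaws, within the pads' length; the fingertips stand 17 mm ahead of it and the grasp point (between the pads) lies 2 mm behind it; z points along the fingers, y is the line along which they close (so a half turn about z gives the same grasp; the last joint's range is limited). The gripper opens to 85 mm and grips with 20 to 120 N. Pads are 22 mm wide; open, the fingers measure 114 mm over their backs; the gripper's body (76 mm by 85 mm) begins 54 mm behind the grasp point. The pads swing forward as they close: fully open they stand 13 mm farther back than shut.
Start: joints at [-1.453, 0.286, 1.577, -0, 1.279, -0.15], TCP at [0.179, -0.651, 0.248] pointing down, gripper open.
Joint ranges: [-2.77, 2.77], [-0.9, 2.22], [0.21, 2.48], [-1.53, 4.67], [0.24, 2.81], [-2.84, 2.84]. Speed limits (rad/s): [2.79, 2.79, 3.14, 3.14, 3.14, 3.14].

INTERFACE

Orientations are given as a unit quaternion [x, y, z, w].
In Python, from plant import ctrl gives the robot as it stands. The module is installed in compiled form; this text tells all that it offers.
- The arm moves only by the tool drive_tool, never from a script. Its argument "moves" is a list of rows, each a list of 3 entries, a list of its own where there are three numbers: the turn, a rotation vector about the tool's x, y, z in rad, then the shift along the tool's x, y, z in m, then the finger opening in m, from 0 to 0.0854. A call has 1 to 5 rows; each row shifts and turns the commanded pose from where the row before left it, along the tool's axes as they then stand; what a row does not reach is not made up. A row lasts 1/8 s, in which the tool goes at most 62.5 mm and 10.7 degrees, less where a joint would pass 70% of its speed; a pose out of reach is approached as far as the arm can. A call with a gripper value outside its range is refused whole. The fingers move at their own pace and stop on an object; "grip_force" is the grip in N (left out, the last holds). Time passes only in rows, so rows that do not move let the fingers close. It gives the time, the measured TCP pose, the force, the opening and the grip force at its end, in the units of the state.
- ctrl.get_state(): the state, without advancing time (a new reading comes with each control period).
- ctrl.read_camera(name): name is "scene" or "top"; returns a dict with "image" (480x640x3 uint8, red, green, blue), "fx", "fy", "cx", "cy" (pixels), "R" (3x3) and "t" (3): a world point X has camera coordinates R X + t. Camera axes: x right, y down, z forward; pixel columns grow to the right and rows downward; lengths in m; the calibration is good to about 2 mm. A picture is of the moment at which its call begins. There is no depth.
- ctrl.sign_off(): hands the job in; it is judged then, once.
The state is a dict: "time": time; "qpos": joint angles; "dq": joint speeds; "joint_efforts": joint torques, N m; "eef_pos": TCP position; "tcp_rot": TCP orientation; "contact_force": force on the tool from outside, world axes, zero at the start; "wrist_torque": the same for the moment, N m; "opening": opening from 0.0 (shut) to 1.0 (fully open); "finger_force": force on a finger pad.
Only numpy, scipy, OpenCV 4.12 (cv2) and the standard library are available. Lean on these libraries where they do the work, as an engineer would, in place of code of your own. Each camera call takes 0.05 s, during which the arm holds its last target. There are 200 camera calls.

## Working session

There is one attempt and no reset: what is moved stays moved. The work goes in short steps, Python scripts to look and compute and a tool call to move; the robot and the scene stay as the last step left them, time stands still between calls to the robot, and variables do not carry over. Pictures are saved under pics/ and viewed, at most 10 in all, crops included, and the job is handed in when it is done.

Besides the shell and the picture viewer there is one more tool, called by a JSON object that holds its "method" and its "body", one argument or row to a line. drive_tool: Moves the arm, as the interface text tells. Its arguments: {"type":"object","properties":{"moves":{"type":"array","items":{"type":"array"}},"grip_force":{"type":"number"}},"required":["moves"]}

```bash
mkdir -p pics; cat > h.py <<'E'
import numpy as np, cv2, pickle
from plant import ctrl
from scipy.spatial.transform import Rotation as R
def snap(name,fn,crop=None,scale=1):
    c=ctrl.read_camera(name); pickle.dump(c,open(f'{name}.pkl','wb'))
    im=c['image'][:,:,::-1]
    if crop: x0,y0,x1,y1=crop; im=im[y0:y1,x0:x1]
    if scale!=1: im=cv2.resize(im,None,fx=scale,fy=scale,interpolation=cv2.INTER_CUBIC)
    cv2.imwrite('pics/'+fn,im)
def cam(name): return pickle.load(open(f'{name}.pkl','rb'))
def ray(c,u,v):
    d=np.array([(u-c['cx'])/c['fx'],(v-c['cy'])/c['fy'],1.]); Rm=np.array(c['R']); return -Rm.T@np.array(c['t']),Rm.T@d
def onz(c,u,v,z):
    o,d=ray(c,u,v); return o+d*(z-o[2])/d[2]
def proj(c,X):
    p=np.array(c['R'])@np.array(X)+np.array(c['t']); return np.array([c['fx']*p[0]/p[2]+c['cx'],c['fy']*p[1]/p[2]+c['cy']])
def rel(p,q=None):
    "shift in tool axes and rotvec from present to world pose"
    s=ctrl.get_state(); T=R.from_quat(s['tcp_rot'])
    d=T.inv().apply(np.array(p)-s['eef_pos'])
    return d.round(4), (T.inv()*R.from_matrix(q)).as_rotvec().round(4) if q is not None else None
E
python3 - <<'E'
from h import *
snap('scene','s0.png');snap('top','t0.png')
for n in('scene','top'):
    c=cam(n);print(n,c['fx'],c['cx'],c['cy'],np.round(c['R'],3).tolist(),np.round(-np.array(c['R']).T@c['t'],3))
s=ctrl.get_state();print(s['tcp_rot'],R.from_quat(s['tcp_rot']).as_matrix().round(3),s['eef_pos'])
E
```

```text
scene 596.725558497472 321.48549027971933 243.20115479657355 [[0.774, 0.633, 0.004], [0.48, -0.584, -0.655], [-0.412, 0.509, -0.756]] [ 1.156 -0.77   1.278]
top 488.5204379786341 323.00956768420804 232.7315230972171 [[-0.015, -1.0, 0.001], [-0.983, 0.015, -0.181], [0.181, -0.004, -0.983]] [0.239 0.048 1.509]
[ 9.91047264e-01  1.33507387e-01  1.27580647e-05 -1.04834019e-03] [[ 0.964  0.265 -0.   ]
 [ 0.265 -0.964  0.002]
 [ 0.    -0.002 -1.   ]] [ 0.17855679 -0.65038642  0.24707624]
```

View pics/s0.png

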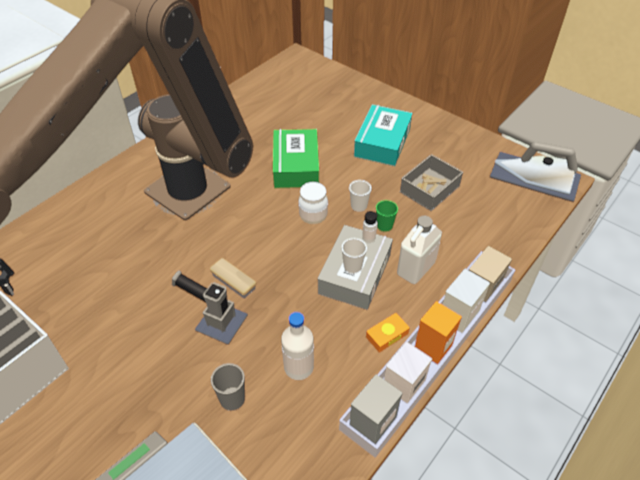

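View pics/t0.png

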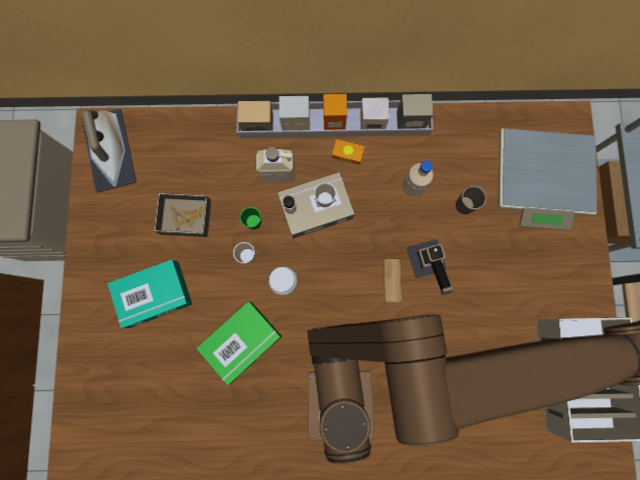

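Candidates for the cup are the one on the carton (top 326,193; scene 353,253), the free white cup (top 244,253; scene 360,195), the green cup (top 251,218) and the grey tumbler (top 472,200). For the carton they are the grey one (316,205), the green one (238,343) and the turquoise one (148,293). I choose the cup on the grey carton, with the free white cup as the nest. Close crops next to check.

```bash
python3 - <<'E'
from h import *
def grid(n,fn,x0,y0,x1,y1,k):
    im=cam(n)['image'][y0:y1,x0:x1,::-1]; im=cv2.resize(im,None,fx=k,fy=k,interpolation=cv2.INTER_CUBIC)
    for x in range(x0-x0%20+20,x1,20):
        cv2.line(im,((x-x0)*k,0),((x-x0)*k,6),(0,0,255),1); cv2.putText(im,str(x),((x-x0)*k,16),0,.35,(0,0,255))
    for y in range(y0-y0%20+20,y1,20):
        cv2.line(im,(0,(y-y0)*k),(6,(y-y0)*k),(0,0,255),1); cv2.putText(im,str(y),(8,(y-y0)*k+4),0,.35,(0,0,255))
    cv2.imwrite('pics/'+fn,im)
grid('top','t1.png',225,160,465,300,3) if 0 else None
grid('top','t1a.png',230,165,360,270,6) if 0 else None
# mosaic: carton/cups from top, and holder
grid('top','a.png',230,170,360,270,6);grid('top','b.png',400,230,460,300,6)
a=cv2.imread('pics/a.png');b=cv2.imread('pics/b.png')
cv2.imwrite('pics/t1.png',a)
grid('scene','s1.png',305,170,435,310,4)
s=cv2.imread('pics/s1.png')
grid('scene','s2.png',165,260,255,345,4)
s2=cv2.imread('pics/s2.png')
def pad(i,h,w): return cv2.copyMakeBorder(i,0,h-i.shape[0],0,w-i.shape[1],cv2.BORDER_CONSTANT)
b=cv2.resize(b,None,fx=4/6,fy=4/6)
cv2.imwrite('pics/m.png',np.hstack([s[:,:430],pad(np.vstack([s2,pad(b[:220],220,360)]),560,360)]))
E
```

```text
(no output)
```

View pics/t1.png

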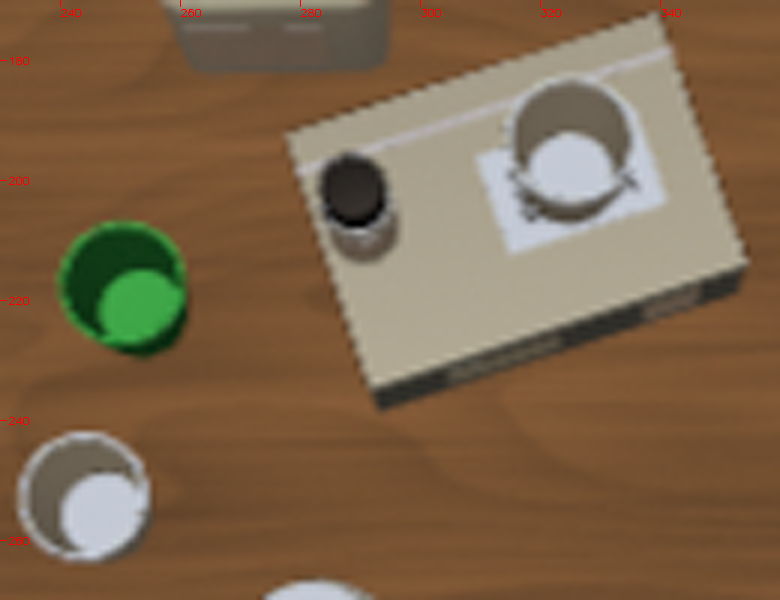

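View pics/m.png

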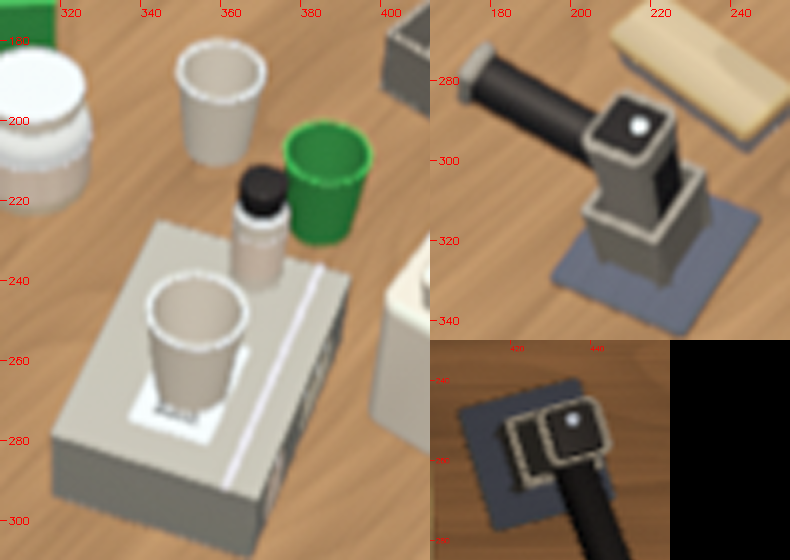

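Both crops confirm the choice. The cup stands on the grey carton's label with its rim centre at top (325.2,193.9) and scene (354.3,248). The white nest cup's rim is at top (244,252.8) and scene (360.2,187.8). The scanner head's rear is at top (436,252.5), and its handle runs down and to the right.

```bash
python3 - <<'E'
from h import *
t=cam('top');s=cam('scene')
def tri(a,b):
    (o,d),(p,e)=ray(t,*a),ray(s,*b); k=np.linalg.lstsq(np.c_[d,-e],p-o,rcond=None)[0]
    return ((o+k[0]*d+p+k[1]*e)/2*1e3).round(1), round(1e3*np.linalg.norm(o+k[0]*d-p-k[1]*e),1)
print('cup',tri((325.2,193.9),(354.3,248)),onz(t,325.2,193.9,.145).round(4),onz(s,354.3,248,.145).round(4))
print('nest',tri((244,252.8),(360.2,187.8)),onz(t,244,252.8,.075).round(4),onz(s,360.2,187.8,.075).round(4))
def rect(c,px,z): 
    P=np.array([onz(c,*p,z)[:2] for p in px]);print(P.round(4).tolist(),P.mean(0).round(4),[np.degrees(np.arctan2(*(P[(i+1)%len(P)]-P[i])[::-1])).round(1) for i in range(len(P))],[np.linalg.norm(P[(i+1)%len(P)]-P[i]).round(4) for i in range(len(P))]);return P
print('carton');rect(t,[(277.8,192.2),(339.7,172),(354.7,213.8),(292.2,234.7)],.07)
print('carton s');rect(s,[(344,225),(392.5,239),(369,294.5),(318,278.5)],.07)
print('label');rect(t,[(309.7,196.2),(315.3,212.3),(341.2,203.8)],.07)
print('base');rect(t,[(407.5,247),(437.5,240),(445.5,268.8),(416.3,277.5)],.01)
print('base s');rect(s,[(195.5,330),(228.8,343.3),(247.5,313.8)],.01)
print('rear');rect(t,[(427.5,247.5),(441.8,244.5),(445,256.8),(430.5,261.3)],.134)
print('rear s');rect(s,[(203.8,294),(214.5,283),(226.8,287.5),(217,300.5)],.134)
print('rim s');rect(s,[(203.3,312),(220.8,320.5),(235,304)],.069)
print('handle',onz(t,452,291,.12),onz(s,181,276,.125))
E
```

```text
cup (array([607.2,  35.6, 137.6]), np.float64(3.4)) [0.604  0.0345 0.145 ] [0.6118 0.0317 0.145 ]
nest (array([448.3, 279.1,  68.8]), np.float64(2.9)) [0.4464 0.2771 0.075 ] [0.4527 0.275  0.075 ]
carton
[[0.6316, 0.1778], [0.6927, -0.0118], [0.5608, -0.0543], [0.4996, 0.1345]] [0.5962 0.0615] [np.float64(-72.1), np.float64(-162.2), np.float64(108.0), np.float64(18.2)] [np.float64(0.1992), np.float64(0.1385), np.float64(0.1984), np.float64(0.1389)]
carton s
[[0.5036, 0.1331], [0.6361, 0.1756], [0.6962, -0.0134], [0.5661, -0.0553]] [0.6005 0.06  ] [np.float64(17.8), np.float64(-72.3), np.float64(-162.1), np.float64(108.3)] [np.float64(0.1391), np.float64(0.1983), np.float64(0.1368), np.float64(0.1985)]
label
[[0.6176, 0.0809], [0.5672, 0.0645], [0.5924, -0.0142]] [0.5924 0.0437] [np.float64(-162.0), np.float64(-72.3), np.float64(75.2)] [np.float64(0.0529), np.float64(0.0827), np.float64(0.0984)]
base
[[0.4663, -0.2195], [0.4869, -0.3139], [0.3967, -0.3334], [0.3713, -0.2421]] [ 0.4303 -0.2772] [np.float64(-77.7), np.float64(-167.8), np.float64(105.6), np.float64(13.4)] [np.float64(0.0
[... 364 characters left out ...]
82] [np.float64(-79.0), np.float64(-168.9), np.float64(106.3), np.float64(9.1)] [np.float64(0.042), np.float64(0.0361), np.float64(0.0436), np.float64(0.0401)]
rear s
[[0.4183, -0.2998], [0.4144, -0.2611], [0.4467, -0.2519], [0.4559, -0.2932]] [ 0.4338 -0.2765] [np.float64(95.9), np.float64(15.9), np.float64(-77.4), np.float64(-170.0)] [np.float64(0.0389), np.float64(0.0336), np.float64(0.0423), np.float64(0.0381)]
rim s
[[0.415, -0.3113], [0.4656, -0.3016], [0.4579, -0.2454]] [ 0.4462 -0.2861] [np.float64(10.8), np.float64(97.8), np.float64(-123.1)] [np.float64(0.0515), np.float64(0.0567), np.float64(0.0786)]
handle [ 0.32188266 -0.31995439  0.12      ] [ 0.33004818 -0.29392695  0.125     ]
```

```bash
cat >> h.py <<'E'
def mat(yaw,lean=0,ax='y'):
    "tool down with tool y at world yaw (deg)"
    a=np.radians(yaw); y=np.array([np.cos(a),np.sin(a),0]); z=np.array([0,0,-1.]); return np.c_[np.cross(y,z),y,z]
def plan(p,M,n,show=None):
    s=ctrl.get_state(); T=R.from_quat(s['tcp_rot']); p0=np.array(s['eef_pos']); w=(T.inv()*R.from_matrix(M)).as_rotvec()/n; d=(np.array(p)-p0)/n
    print('row turn',w.round(4),'deg',np.degrees(np.linalg.norm(w)).round(1))
    for i in range(n):
        if i<(show or n): print((T*R.from_rotvec(w*i)).inv().apply(d).round(4).tolist())
E
python3 - <<'E'
from h import *
plan([.608,.033,.25],mat(18.1),15)
E
```

```text
row turn [-1.000e-04 -1.000e-04 -1.079e-01] deg 6.2
[0.0397, -0.0364, -0.0001]
[0.0434, -0.0319, -0.0001]
[0.0465, -0.027, -0.0001]
[0.0492, -0.0219, -0.0001]
[0.0512, -0.0164, -0.0001]
[0.0527, -0.0108, -0.0001]
[0.0536, -0.0051, -0.0002]
[0.0538, 0.0007, -0.0002]
[0.0534, 0.0065, -0.0002]
[0.0524, 0.0122, -0.0002]
[0.0508, 0.0178, -0.0002]
[0.0486, 0.0232, -0.0002]
[0.0458, 0.0283, -0.0002]
[0.0425, 0.033, -0.0002]
[0.0387, 0.0374, -0.0002]
```

{"method": "drive_tool", "body": {
  "moves": [
    [[0,0,-0.108],[0.04,-0.036,0],0.085],
    [[0,0,-0.108],[0.043,-0.032,0],0.085],
    [[0,0,-0.108],[0.046,-0.027,0],0.085],
    [[0,0,-0.108],[0.049,-0.022,0],0.085],
    [[0,0,-0.108],[0.051,-0.016,0],0.085]
  ],
  "grip_force": 20
}}

```text
time: 0.72
eef_pos: [0.3218, -0.4222, 0.2478]
tcp_rot: [0.919, 0.394, 0.0, -0.0]
contact_force: [-0.3, -0.3, 0.3]
opening: 0.995
finger_force: 0.0
```

{"method": "drive_tool", "body": {
  "moves": [
    [[0,0,-0.108],[0.053,-0.011,0],0.085],
    [[0,0,-0.108],[0.054,-0.005,0],0.085],
    [[0,0,-0.108],[0.054,0.001,0],0.085],
    [[0,0,-0.108],[0.053,0.006,0],0.085],
    [[0,0,-0.108],[0.052,0.012,0],0.085]
  ]
}}

```text
time: 1.35
eef_pos: [0.4644, -0.1942, 0.248]
tcp_rot: [0.78, 0.625, -0.0, -0.0]
contact_force: [0.5, -0.8, -0.1]
opening: 0.999
finger_force: 0.0
```

{"method": "drive_tool", "body": {
  "moves": [
    [[0,0,-0.108],[0.051,0.018,0],0.085],
    [[0,0,-0.108],[0.049,0.023,0],0.085],
    [[0,0,-0.108],[0.046,0.028,0],0.085],
    [[0,0,-0.108],[0.042,0.033,0],0.085],
    [[0,0,-0.108],[0.039,0.037,0],0.085]
  ]
}}

```text
time: 1.98
eef_pos: [0.6068, 0.0342, 0.2478]
tcp_rot: [0.585, 0.811, -0.0, -0.0]
contact_force: [0.2, -1.8, 0.7]
opening: 1.002
finger_force: 0.0
```

```bash
python3 - <<'E'
from h import *
s=ctrl.get_state();print(s['eef_pos'],s['opening'],s['qpos'],s['time'],s['contact_force'])
plan([.608,.033,.140],mat(18.1),3)
c=ctrl.read_camera('scene');pickle.dump(c,open('scene.pkl','wb'))
c=ctrl.read_camera('top');pickle.dump(c,open('top.pkl','wb'))
a=cam('scene')['image'][130:330,270:470];b=cam('top')['image'][110:310,230:430]
cv2.imwrite('pics/h1.png',cv2.resize(np.hstack([a,b])[:,:,::-1],None,fx=2,fy=2,interpolation=cv2.INTER_CUBIC))
E
```

```text
[0.60675104 0.03420758 0.24779328] 1.0023381774775602 [-1.10402403e-01  1.40864337e-01  1.74839651e+00 -2.26134157e-04
  1.25307114e+00 -4.31075312e-01] 1.975 [ 0.22780337 -1.81788404  0.66783693]
row turn [-0.0003 -0.      0.0016] deg 0.1
[-0.0005, 0.0003, 0.0359]
[-0.0005, 0.0003, 0.0359]
[-0.0005, 0.0003, 0.0359]
```

View pics/h1.png

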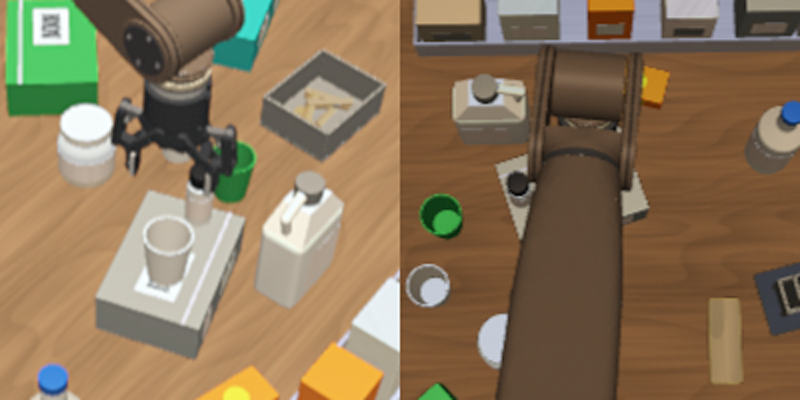

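The gripper hovers over the cup, with its fingertips straddling scene crop (133,170)–(212,178) and the cup below at (168,235). Clear to descend.

{"method": "drive_tool", "body": {
  "moves": [
    [[0,0,0],[-0.0005,0,0.036],0.085],
    [[0,0,0],[-0.0005,0,0.036],0.085],
    [[0,0,0],[0,0,0.02],0.085],
    [[0,0,0],[0,0,0.016],0.085],
    [[0,0,0],[0,0,0],0.085]
  ]
}}

```text
time: 2.7
eef_pos: [0.606, 0.0314, 0.1393]
tcp_rot: [0.587, 0.81, -0.001, -0.001]
contact_force: [0.0, -0.0, 0.1]
opening: 0.995
finger_force: 0.0
```

```bash
python3 - <<'E'
from h import *
c=ctrl.read_camera('scene');pickle.dump(c,open('scene.pkl','wb'))
cv2.imwrite('pics/h2.png',cv2.resize(c['image'][180:320,290:430,::-1],None,fx=4,fy=4,interpolation=cv2.INTER_CUBIC))
print(ctrl.get_state()['eef_pos'])
E
```

```text
[0.60684077 0.03136111 0.14065025]
```

View pics/h2.png

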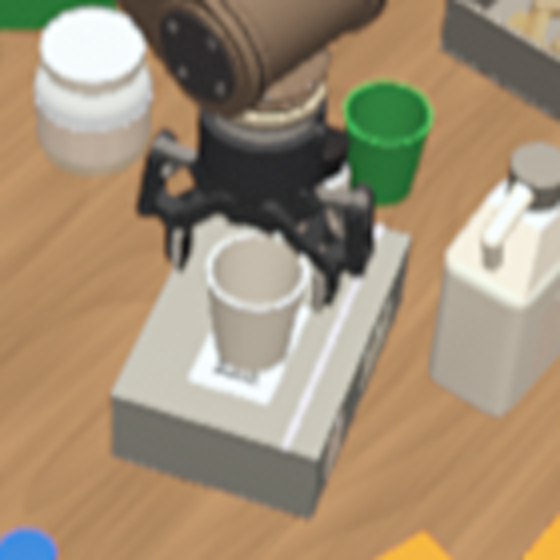

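```bash
python3 - <<'E'
from h import *
c=cam('scene');e=np.array(ctrl.get_state()['eef_pos'])
for z in(.12,.125,.13): print(z,proj(c,[e[0],e[1],z]).round(1), onz(c,352.3,250.5,z).round(4))
print('rim c',onz(c,290+257/4,180+275/4,.145).round(4))
# rim model fit check
for X in ([.608,.033],[.610,.031],[.612,.0315]):
    for z,r in((.145,.032),):
        P=np.array([proj(c,[X[0]+r*np.cos(a),X[1]+r*np.sin(a),z]) for a in np.linspace(0,6.28,60)])
        lo,hi=P.min(0),P.max(0);print(X,((lo-[290,180])*4).round(0),((hi-[290,180])*4).round(0))
E
```

```text
0.12 [352.2 253.5] [0.6009 0.0395 0.12  ]
0.125 [352.3 252.3] [0.6033 0.036  0.125 ]
0.13 [352.4 251. ] [0.6057 0.0325 0.13  ]
rim c [0.6132 0.0297 0.145 ]
[0.608, 0.033] [202. 229.] [305. 307.]
[0.61, 0.031] [203. 233.] [306. 311.]
[0.612, 0.0315] [206. 234.] [309. 312.]
```

Fingertips at crop (178,265) and (320,300) straddle the rim, whose centre is at (257,273). The offset is 1–2 mm, so I close.

{"method": "drive_tool", "body": {
  "moves": [
    [[0,0,0],[0.001,0,0],0.06],
    [[0,0,0],[0,0,0],0.05],
    [[0,0,0],[0,0,0],0.045],
    [[0,0,0],[0,0,0],0.045],
    [[0,0,0],[0,0,0],0.045]
  ],
  "grip_force": 20
}}

```text
time: 3.38
eef_pos: [0.6074, 0.0325, 0.1423]
tcp_rot: [0.587, 0.81, 0.001, 0.001]
contact_force: [-0.3, 0.7, 5.5]
opening: 0.719
finger_force: 21.8
```

{"method": "drive_tool", "body": {
  "moves": [
    [[0,0,0],[0,0,0],0.045],
    [[0,0,0],[0,0,-0.01],0.045],
    [[0,0,0],[0,0,-0.03],0.045],
    [[0,0,0],[0,0,-0.04],0.045],
    [[0,0,0],[0,0,-0.04],0.045]
  ]
}}

```text
time: 4.0
eef_pos: [0.6058, 0.0326, 0.261]
tcp_rot: [0.587, 0.81, -0.0, -0.001]
contact_force: [-0.2, 0.8, -0.6]
opening: 0.721
finger_force: 22.1
```

```bash
python3 - <<'E'
from h import *
s=ctrl.get_state();print(s['eef_pos'],s['opening'],s['finger_force'])
plan([.4495,.276,.26],mat(18.1),6)
E
```

```text
[0.60575466 0.0325918  0.26102285] 0.7209067270194907 22.061913755292153
row turn [-0.0002 -0.0001  0.0002] deg 0.0
[0.0467, -0.0121, 0.0002]
[0.0467, -0.0121, 0.0002]
[0.0467, -0.0121, 0.0002]
[0.0467, -0.0121, 0.0002]
[0.0467, -0.0121, 0.0002]
[0.0467, -0.0121, 0.0002]
```

{"method": "drive_tool", "body": {
  "moves": [
    [[0,0,0],[0.047,-0.012,0],0.045],
    [[0,0,0],[0.047,-0.012,0],0.045],
    [[0,0,0],[0.047,-0.012,0],0.045],
    [[0,0,0],[0.047,-0.012,0],0.045],
    [[0,0,0],[0.047,-0.012,0],0.045]
  ]
}}

```text
time: 4.62
eef_pos: [0.4747, 0.2382, 0.2602]
tcp_rot: [0.587, 0.81, -0.0, -0.0]
contact_force: [0.7, 0.8, -0.3]
opening: 0.715
finger_force: 22.1
```

{"method": "drive_tool", "body": {
  "moves": [
    [[0,0,0],[0.045,-0.012,0.02],0.045],
    [[0,0,0],[0,0,0.04],0.045],
    [[0,0,0],[0,0,0.02],0.045],
    [[0,0,0],[0,0,0],0.045],
    [[0,0,0],[0,0,0],0.045]
  ]
}}

```text
time: 5.25
eef_pos: [0.4512, 0.2762, 0.1814]
tcp_rot: [0.587, 0.81, 0.001, 0.0]
contact_force: [1.1, -0.1, 0.2]
opening: 0.718
finger_force: 22.1
```

```bash
python3 - <<'E'
from h import *
for n in('scene','top'): pickle.dump(ctrl.read_camera(n),open(n+'.pkl','wb'))
a=cam('scene')['image'][110:240,300:430];b=cam('top')['image'][190:320,190:320]
cv2.imwrite('pics/h3.png',cv2.resize(np.hstack([a,b[:,:70]])[:,:,::-1],None,fx=4,fy=4,interpolation=cv2.INTER_CUBIC))
print(ctrl.get_state()['eef_pos'])
E
```

```text
[0.45156429 0.27629146 0.18195858]
```

View pics/h3.png

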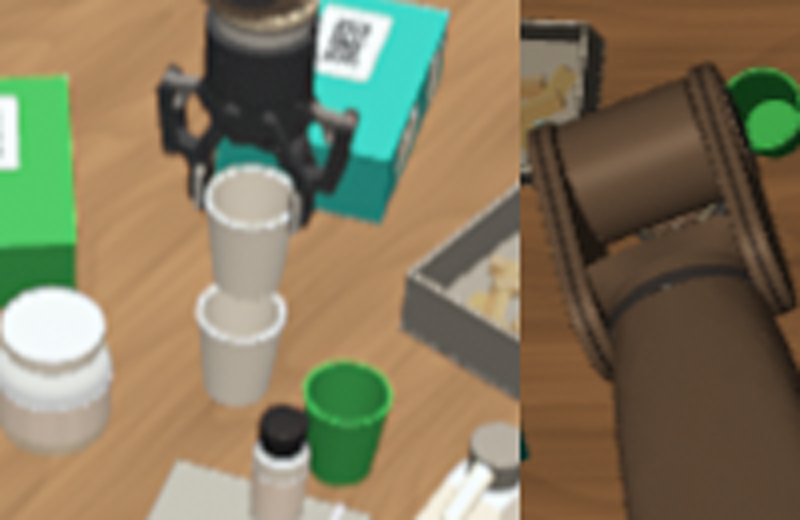

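```bash
python3 - <<'E'
from h import *
c=cam('scene');e=np.array(ctrl.get_state()['eef_pos'])
a=onz(c,300+252.5/4,110+200/4,e[2]+.0035);b=onz(c,300+241.5/4,110+315.5/4,.075)
print(a,b,a-b)
for X in(a,b):
    P=np.array([proj(c,X+.032*np.array([np.cos(t),np.sin(t),0])) for t in np.linspace(0,6.28,90)]);print(((P.min(0)-[300,110])*4).round(),((P.max(0)-[300,110])*4).round())
    for f in (X-[0,0,.075],):
        P=np.array([proj(c,f+.0245*np.array([np.cos(t),np.sin(t),0])) for t in np.linspace(0,6.28,90)]);print(' foot',((P.min(0)-[300,110])*4).round(),((P.max(0)-[300,110])*4).round())
plan(e+(b-a)*[1,1,0],mat(18.1),1)
E
```

```text
[0.45737693 0.2724979  0.18545858] [0.45575707 0.27177928 0.075     ] [0.00161987 0.00071862 0.11045858]
[206. 170.] [299. 231.]
 foot [212. 257.] [281. 304.]
[197. 285.] [286. 347.]
 foot [203. 365.] [269. 412.]
row turn [ 0.0028 -0.0001  0.0007] deg 0.2
[-0.0002, -0.0018, -0.0]
```

The held cup's rim is centred at crop (252,200) and its foot at about (246,298). The nest rim is at (241,315), so the offset is about 1.7 mm. I correct it and lower.

{"method": "drive_tool", "body": {
  "moves": [
    [[0,0,0],[0,-0.0018,0.02],0.045],
    [[0,0,0],[0,0,0.015],0.045],
    [[0,0,0],[0,0,0.01],0.045],
    [[0,0,0],[0,0,0.01],0.045],
    [[0,0,0],[0,0,0],0.045]
  ]
}}

```text
time: 5.98
eef_pos: [0.4484, 0.2754, 0.1244]
tcp_rot: [0.587, 0.81, -0.001, -0.001]
contact_force: [0.4, -0.3, -0.0]
opening: 0.717
finger_force: 22.1
```

{"method": "drive_tool", "body": {
  "moves": [
    [[0,0,0],[0,0,0.006],0.045],
    [[0,0,0],[0,0,0.005],0.045],
    [[0,0,0],[0,0,0.003],0.045],
    [[0,0,0],[0,0,0],0.045],
    [[0,0,0],[0,0,0],0.045]
  ]
}}

```text
time: 6.6
eef_pos: [0.449, 0.2756, 0.1115]
tcp_rot: [0.587, 0.81, 0.0, 0.0]
contact_force: [-0.3, 0.2, -1.0]
opening: 0.718
finger_force: 22.1
```

{"method": "drive_tool", "body": {
  "moves": [
    [[0,0,0],[0,0,0.002],0.045],
    [[0,0,0],[0,0,0.002],0.045],
    [[0,0,0],[0,0,0.001],0.045],
    [[0,0,0],[0,0,0],0.045],
    [[0,0,0],[0,0,0],0.045]
  ]
}}

```text
time: 7.22
eef_pos: [0.4489, 0.2756, 0.1063]
tcp_rot: [0.587, 0.81, -0.0, -0.0]
contact_force: [-0.6, -0.0, -0.2]
opening: 0.717
finger_force: 22.1
```

{"method": "drive_tool", "body": {
  "moves": [
    [[0,0,0],[0,0,0.001],0.045],
    [[0,0,0],[0,0,0],0.045],
    [[0,0,0],[0,0,0],0.045]
  ]
}}

```text
time: 7.6
eef_pos: [0.4488, 0.2756, 0.1053]
tcp_rot: [0.587, 0.81, -0.0, -0.0]
contact_force: [0.1, 0.5, -0.2]
opening: 0.715
finger_force: 22.1
```

{"method": "drive_tool", "body": {
  "moves": [
    [[0,0,0],[0,0,0.001],0.045],
    [[0,0,0],[0,0,0],0.045],
    [[0,0,0],[0,0,0],0.045]
  ]
}}

```text
time: 7.98
eef_pos: [0.4488, 0.2755, 0.1042]
tcp_rot: [0.587, 0.81, -0.0, -0.0]
contact_force: [0.0, -0.3, -0.4]
opening: 0.721
finger_force: 22.1
```

{"method": "drive_tool", "body": {
  "moves": [
    [[0,0,0],[0,0,0.001],0.045],
    [[0,0,0],[0,0,0],0.045],
    [[0,0,0],[0,0,0],0.045]
  ]
}}

```text
time: 8.35
eef_pos: [0.4489, 0.2756, 0.1034]
tcp_rot: [0.587, 0.81, 0.0, -0.0]
contact_force: [-1.0, 0.1, -0.6]
opening: 0.718
finger_force: 22.1
```

{"method": "drive_tool", "body": {
  "moves": [
    [[0,0,0],[0,0,0.001],0.045],
    [[0,0,0],[0,0,0],0.045],
    [[0,0,0],[0,0,0],0.045]
  ]
}}

```text
time: 8.72
eef_pos: [0.4489, 0.2757, 0.1026]
tcp_rot: [0.587, 0.81, 0.0, -0.0]
contact_force: [-0.8, -0.2, 3.6]
opening: 0.723
finger_force: 22.3
```

{"method": "drive_tool", "body": {
  "moves": [
    [[0,0,0],[0,0,0.001],0.045],
    [[0,0,0],[0,0,0],0.045],
    [[0,0,0],[0,0,0],0.045]
  ]
}}

```text
time: 9.1
eef_pos: [0.4489, 0.2758, 0.1021]
tcp_rot: [0.587, 0.81, 0.0, -0.0]
contact_force: [-2.9, 0.1, 5.9]
opening: 0.719
finger_force: 22.5
```

Contact at about 4–6 N. I ease back, then let go.

{"method": "drive_tool", "body": {
  "moves": [
    [[0,0,0],[0,0,-0.0015],0.045],
    [[0,0,0],[0,0,0],0.045],
    [[0,0,0],[0,0,0],0.07],
    [[0,0,0],[0,0,0],0.085],
    [[0,0,0],[0,0,0],0.085]
  ]
}}

```text
time: 9.72
eef_pos: [0.449, 0.2756, 0.1028]
tcp_rot: [0.587, 0.81, 0.0, 0.0]
contact_force: [-0.1, -0.5, 0.4]
opening: 0.998
finger_force: 0.0
```

{"method": "drive_tool", "body": {
  "moves": [
    [[0,0,0],[0,0,0],0.085],
    [[0,0,0],[0,0,-0.02],0.085],
    [[0,0,0],[0,0,-0.04],0.085],
    [[0,0,0],[0,0,-0.05],0.085],
    [[0,0,0],[0,0,-0.05],0.085]
  ]
}}

```text
time: 10.35
eef_pos: [0.4486, 0.2755, 0.2642]
tcp_rot: [0.587, 0.81, -0.0, -0.0]
contact_force: [0.9, 0.1, -0.4]
opening: 0.991
finger_force: 0.0
```

```bash
python3 - <<'E'
from h import *
s=ctrl.get_state();print(s['eef_pos'],s['qpos'])
plan([.450,-.20,.27],mat(104.5-180),12)
E
```

```text
[0.44859075 0.27548691 0.2642078 ] [ 3.57862132e-01 -5.66567031e-02  1.92231035e+00  2.31820932e-05
  1.27617142e+00  4.08309939e-02]
row turn [-0.      0.      0.1362] deg 7.8
[-0.0377, -0.0122, -0.0005]
[-0.039, -0.007, -0.0005]
[-0.0396, -0.0016, -0.0005]
[-0.0394, 0.0037, -0.0005]
[-0.0386, 0.0091, -0.0005]
[-0.037, 0.0142, -0.0005]
[-0.0347, 0.0191, -0.0005]
[-0.0318, 0.0236, -0.0005]
[-0.0283, 0.0277, -0.0005]
[-0.0243, 0.0313, -0.0005]
[-0.0198, 0.0343, -0.0005]
[-0.0149, 0.0367, -0.0005]
```

```bash
python3 - <<'E'
from h import *
plan([.433,-.278,.264],mat(104-180),15)
E
```

```text
row turn [-0.      0.      0.1096] deg 6.3
[-0.0347, -0.0125, 0.0]
[-0.0359, -0.0086, 0.0]
[-0.0366, -0.0046, 0.0]
[-0.0369, -0.0006, 0.0]
[-0.0368, 0.0034, 0.0]
[-0.0362, 0.0074, 0.0]
[-0.0351, 0.0113, 0.0]
[-0.0337, 0.0151, 0.0]
[-0.0318, 0.0187, 0.0]
[-0.0296, 0.0221, 0.0]
[-0.027, 0.0252, 0.0]
[-0.0241, 0.028, 0.0]
[-0.0209, 0.0304, 0.0]
[-0.0174, 0.0325, 0.0]
[-0.0138, 0.0343, 0.0]
```

{"method": "drive_tool", "body": {
  "moves": [
    [[0,0,0.11],[-0.035,-0.012,0],0.085],
    [[0,0,0.11],[-0.036,-0.009,0],0.085],
    [[0,0,0.11],[-0.037,-0.005,0],0.085],
    [[0,0,0.11],[-0.037,-0.001,0],0.085],
    [[0,0,0.11],[-0.037,0.003,0],0.085]
  ]
}}

```text
time: 10.98
eef_pos: [0.4423, 0.089, 0.263]
tcp_rot: [0.786, 0.619, 0.0, 0.0]
contact_force: [-0.2, 0.3, 0.8]
opening: 0.994
finger_force: 0.0
```

{"method": "drive_tool", "body": {
  "moves": [
    [[0,0,0.11],[-0.036,0.007,0],0.085],
    [[0,0,0.11],[-0.035,0.011,0],0.085],
    [[0,0,0.11],[-0.034,0.015,0],0.085],
    [[0,0,0.11],[-0.032,0.019,0],0.085],
    [[0,0,0.11],[-0.03,0.022,0],0.085]
  ]
}}

```text
time: 11.6
eef_pos: [0.4355, -0.0959, 0.263]
tcp_rot: [0.924, 0.382, 0.0, 0.0]
contact_force: [-0.7, 0.9, 0.6]
opening: 0.995
finger_force: 0.0
```

{"method": "drive_tool", "body": {
  "moves": [
    [[0,0,0.11],[-0.027,0.025,0],0.085],
    [[0,0,0.11],[-0.024,0.028,0],0.085],
    [[0,0,0.11],[-0.021,0.03,0],0.085],
    [[0,0,0.11],[-0.017,0.032,0],0.085],
    [[0,0,0.11],[-0.014,0.034,0],0.085]
  ]
}}

```text
time: 12.22
eef_pos: [0.4288, -0.2791, 0.2628]
tcp_rot: [0.993, 0.117, 0.0, 0.0]
contact_force: [0.3, 0.7, 0.6]
opening: 0.999
finger_force: 0.0
```

```bash
python3 - <<'E'
from h import *
for n in('scene','top'): pickle.dump(ctrl.read_camera(n),open(n+'.pkl','wb'))
a=cam('scene')['image'][160:240,320:420];a2=cam('scene')['image'][230:350,160:260];b=cam('top')['image'][165:265,230:330]
k=lambda i:cv2.resize(i,None,fx=4,fy=4,interpolation=cv2.INTER_CUBIC)
a=k(a);a2=k(a2);b=k(b)[:280]
left=np.vstack([a,b[:280]]);right=np.vstack([a2,np.zeros((120,400,3),np.uint8)])
cv2.imwrite('pics/h4.png',np.hstack([left,right])[:,:,::-1])
print(ctrl.get_state()['eef_pos']);plan([.433,-.278,.11],mat(-76),1)
E
```

```text
[ 0.42863359 -0.28068312  0.26282461]
row turn [ 0.001   0.0004 -0.0109] deg 0.6
[0.0049, -0.0017, 0.1528]
```

View pics/h4.png

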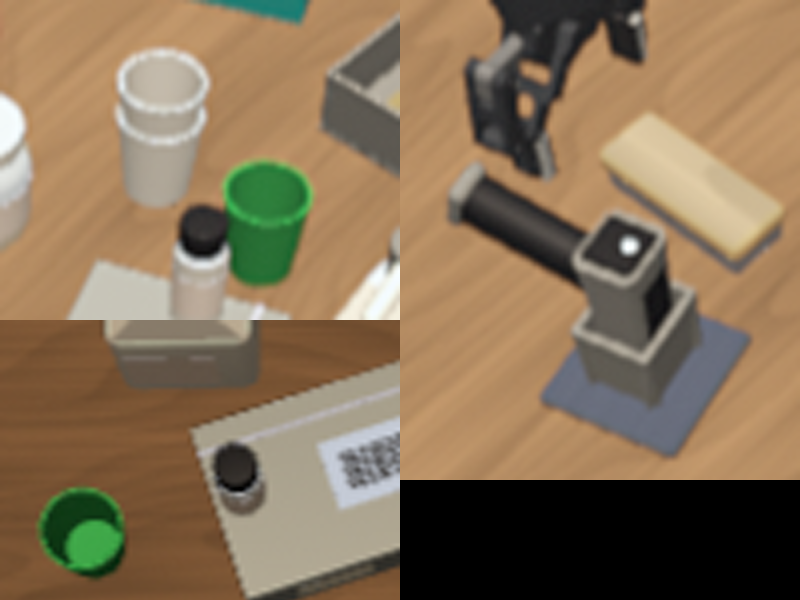

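The cups are nested upright: upper rim at crop (163,80), lower rim about (163,115). The barcode is free. The scanner's rear is at right-crop (622,245), below the open gripper.

{"method": "drive_tool", "body": {
  "moves": [
    [[0,0,-0.011],[0.005,-0.002,0.05],0.085],
    [[0,0,0],[0,0,0.05],0.085],
    [[0,0,0],[0,0,0.03],0.085],
    [[0,0,0],[0,0,0.023],0.085],
    [[0,0,0],[0,0,0],0.085]
  ]
}}

```text
time: 12.95
eef_pos: [0.4323, -0.273, 0.1078]
tcp_rot: [0.992, 0.125, -0.002, -0.002]
contact_force: [0.6, 0.2, 1.1]
opening: 0.997
finger_force: 0.0
```

{"method": "drive_tool", "body": {
  "moves": [
    [[0,0,0],[0,0,0],0.06],
    [[0,0,0],[0,0,0],0.05],
    [[0,0,0],[0,0,0],0.04],
    [[0,0,0],[0,0,0],0.035],
    [[0,0,0],[0,0,0],0.035]
  ],
  "grip_force": 30
}}

```text
time: 13.58
eef_pos: [0.4343, -0.2755, 0.1115]
tcp_rot: [0.992, 0.124, 0.001, 0.001]
contact_force: [0.5, 0.3, 6.3]
opening: 0.532
finger_force: 31.0
```

{"method": "drive_tool", "body": {
  "moves": [
    [[0,0,0],[0,0,0],0.035],
    [[0,0,0],[0,0,0],0.035],
    [[0,0,0],[0,0,0],0.035]
  ],
  "grip_force": 70
}}

```text
time: 13.95
eef_pos: [0.4343, -0.2755, 0.1116]
tcp_rot: [0.992, 0.124, 0.001, 0.001]
contact_force: [-0.6, 0.7, 5.2]
opening: 0.527
finger_force: 70.7
```

```bash
python3 - <<'E'
from h import *
s=ctrl.get_state();print(s['eef_pos'],s['tcp_rot'],s['qpos'],s['contact_force'],s['wrist_torque'])
np.save('grasp.npy',np.r_[s['eef_pos'],s['tcp_rot']])
E
```

```text
[ 0.4343055  -0.27551484  0.11155022] [9.92283547e-01 1.23982429e-01 9.41234619e-04 9.12526230e-04] [-7.62917937e-01  9.23629541e-02  2.07259310e+00  3.70988805e-04
  9.74032720e-01  5.59065526e-01] [-0.5962758   0.66565301  5.20507598] [ 0.21111673  0.03414841 -0.0021158 ]
```

{"method": "drive_tool", "body": {
  "moves": [
    [[0,0,0],[0,0,-0.01],0.035],
    [[0,0,0],[0,0,-0.02],0.035],
    [[0,0,0],[0,0,-0.04],0.035],
    [[0,0,0],[0,0,-0.05],0.035],
    [[0,0,0],[0,0,-0.04],0.035]
  ]
}}

```text
time: 14.58
eef_pos: [0.4331, -0.2745, 0.2714]
tcp_rot: [0.992, 0.124, 0.0, 0.0]
contact_force: [0.6, -0.4, -2.7]
opening: 0.523
finger_force: 71.8
```

```bash
cat >> h.py <<'E'
def target(dx=-.002,L=.1976,lab=(.6075,.0325,.07),yaw=18.1,lean=20):
    a=np.radians(yaw);cx=np.array([np.cos(a),np.sin(a),0]);cy=np.array([-cx[1],cx[0],0]);l=np.radians(lean)
    sz=np.cos(l)*np.array([0,0,1])-np.sin(l)*cx; sx=np.cross(cy,sz); M=np.c_[sx,-cy,-sz]
    return np.array(lab)+L*sz-dx*sx, M
E
python3 - <<'E'
from h import *
p,M=target();print(p);plan(p,M,8)
s=ctrl.get_state();print(s['wrist_torque'],s['contact_force'])
E
```

```text
[0.54504751 0.01208738 0.2563673 ]
row turn [ 0.0015  0.0436 -0.0083] deg 2.5
[0.0224, -0.0313, 0.0019]
[0.0225, -0.0311, 0.0029]
[0.0226, -0.0309, 0.0039]
[0.0227, -0.0307, 0.005]
[0.0227, -0.0305, 0.006]
[0.0227, -0.0303, 0.007]
[0.0226, -0.0301, 0.0081]
[0.0225, -0.0299, 0.0091]
[ 0.01980731 -0.06253633 -0.01269487] [ 0.55850638 -0.43104164 -2.67320049]
```

{"method": "drive_tool", "body": {
  "moves": [
    [[0.0015,0.0436,-0.0083],[0.0225,-0.0313,0.002],0.035],
    [[0.0015,0.0436,-0.0083],[0.0225,-0.0311,0.003],0.035],
    [[0.0015,0.0436,-0.0083],[0.0226,-0.0309,0.004],0.035],
    [[0.0015,0.0436,-0.0083],[0.0227,-0.0307,0.005],0.035],
    [[0.0015,0.0436,-0.0083],[0.0227,-0.0305,0.006],0.035]
  ]
}}

```text
time: 15.2
eef_pos: [0.503, -0.0942, 0.2594]
tcp_rot: [0.984, 0.144, 0.107, -0.018]
contact_force: [-0.2, -0.6, -2.8]
opening: 0.529
finger_force: 71.9
```

```bash
python3 - <<'E'
from h import *
p,M=target();plan(p,M,3)
E
```

```text
row turn [ 0.0011  0.0437 -0.0083] deg 2.5
[0.0228, -0.0299, 0.0062]
[0.0228, -0.0297, 0.0072]
[0.0227, -0.0295, 0.0082]
```

{"method": "drive_tool", "body": {
  "moves": [
    [[0.0011,0.0437,-0.0083],[0.0228,-0.03,0.006],0.035],
    [[0.0011,0.0437,-0.0083],[0.0228,-0.0297,0.007],0.035],
    [[0.0011,0.0437,-0.0083],[0.0227,-0.0295,0.008],0.035],
    [[0,0,0],[0,0,0],0.035],
    [[0,0,0],[0,0,0],0.035]
  ]
}}

```text
time: 15.82
eef_pos: [0.5448, 0.0106, 0.2571]
tcp_rot: [0.973, 0.155, 0.171, -0.027]
contact_force: [-0.1, -0.7, -2.9]
opening: 0.526
finger_force: 72.2
```

```bash
python3 - <<'E'
from h import *
p,M=target();plan(p,M,1);s=ctrl.get_state();print(s['eef_pos'],s['time'])
for n in('scene','top'): pickle.dump(ctrl.read_camera(n),open(n+'.pkl','wb'))
c=cam('scene');im=cv2.resize(c['image'][150:300,290:440,::-1],None,fx=4,fy=4,interpolation=cv2.INTER_CUBIC)
# overlay expected head outline
T=R.from_quat(s['tcp_rot']).as_matrix();e=np.array(s['eef_pos'])
S=np.c_[T[:,0],-T[:,1],-T[:,2]];o=e+.0976*T[:,2]-.002*T[:,0]
def ln(a,b,col):
    a,b=[tuple(int(v) for v in ((proj(c,o+S@np.array(q))-[290,150])*4)) for q in(a,b)];cv2.line(im,a,b,col,1)
for z,w,d in((0,.017,.020),(.12,.021,.023)):
    q=[(w,d,z),(-w,d,z),(-w,-d,z),(w,-d,z)]
    for i in range(4): ln(q[i],q[(i+1)%4],(0,0,255))
ln((0,0,0),(0,0,-.1),(255,0,0)); ln((-.02,-.04,-.1),(-.02,.04,-.1),(0,255,0))
cv2.imwrite('pics/h5.png',im)
E
```

```text
row turn [0.0006 0.0015 0.0004] deg 0.1
[0.0004, -0.0014, 0.0009]
[0.5448092  0.01057542 0.25710493] 15.825
```

View pics/h5.png

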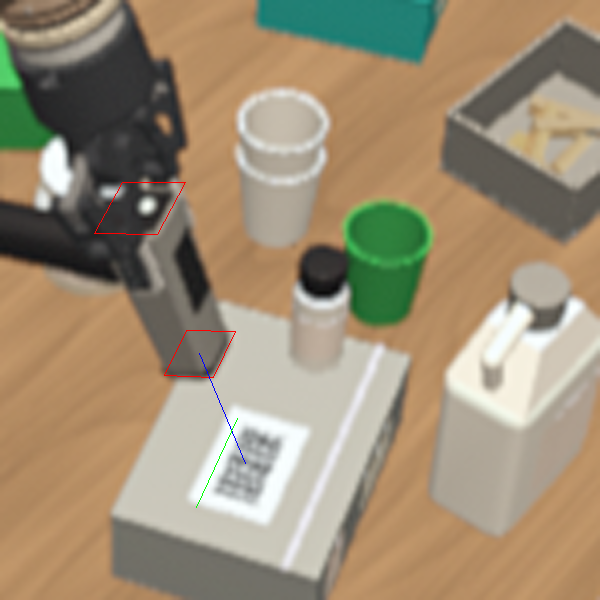

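The held scanner matches the model: nose at crop (200,353), beam meeting the label at (245,463), and the barcode's middle at about (249,467). I hold still.

{"method": "drive_tool", "body": {
  "moves": [
    [[0,0,0],[0,0,0],0.035],
    [[0,0,0],[0,0,0],0.035],
    [[0,0,0],[0,0,0],0.035],
    [[0,0,0],[0,0,0],0.035],
    [[0,0,0],[0,0,0],0.035]
  ]
}}

```text
time: 16.55
eef_pos: [0.5454, 0.0107, 0.2577]
tcp_rot: [0.973, 0.155, 0.172, -0.027]
contact_force: [0.1, 1.5, -1.9]
opening: 0.522
finger_force: 72.2
```

{"method": "drive_tool", "body": {
  "moves": [
    [[0,0,0],[0,0,0],0.035],
    [[0,0,0],[0,0,0],0.035],
    [[0,0,0],[0,0,0],0.035],
    [[0,0,0],[0,0,0],0.035],
    [[0,0,0],[0,0,0],0.035]
  ]
}}

```text
time: 17.18
eef_pos: [0.5454, 0.0107, 0.2577]
tcp_rot: [0.973, 0.155, 0.172, -0.027]
contact_force: [-1.2, -1.1, -2.0]
opening: 0.526
finger_force: 72.2
```

{"method": "drive_tool", "body": {
  "moves": [
    [[0,0,0],[0,0,0],0.035],
    [[0,0,0],[0,0,0],0.035],
    [[0,0,0],[0,0,0],0.035],
    [[0,0,0],[0,0,0],0.035],
    [[0,0,0],[0,0,0],0.035]
  ]
}}

```text
time: 17.8
eef_pos: [0.5454, 0.0107, 0.2577]
tcp_rot: [0.973, 0.155, 0.172, -0.027]
contact_force: [-0.3, 0.3, -2.4]
opening: 0.53
finger_force: 72.2
```

```bash
python3 - <<'E'
from h import *
g=np.load('grasp.npy');M=R.from_quat(g[3:]).as_matrix()
plan([g[0],g[1],.272],M,9)
E
```

```text
row turn [-0.0014 -0.0386  0.0073] deg 2.3
[-0.0198, 0.0264, -0.0089]
[-0.0199, 0.0266, -0.0081]
[-0.02, 0.0267, -0.0073]
[-0.0201, 0.0269, -0.0064]
[-0.0201, 0.027, -0.0056]
[-0.0201, 0.0272, -0.0048]
[-0.0201, 0.0273, -0.004]
[-0.02, 0.0275, -0.0032]
[-0.0199, 0.0276, -0.0024]
```

{"method": "drive_tool", "body": {
  "moves": [
    [[-0.0014,-0.0386,0.0073],[-0.0198,0.0264,-0.009],0.035],
    [[-0.0014,-0.0386,0.0073],[-0.0199,0.0266,-0.008],0.035],
    [[-0.0014,-0.0386,0.0073],[-0.02,0.0267,-0.007],0.035],
    [[-0.0014,-0.0386,0.0073],[-0.0201,0.0269,-0.006],0.035],
    [[-0.0014,-0.0386,0.0073],[-0.0201,0.027,-0.006],0.035]
  ]
}}

```text
time: 18.42
eef_pos: [0.4833, -0.1494, 0.2656]
tcp_rot: [0.987, 0.138, 0.077, -0.011]
contact_force: [0.9, -0.7, -2.1]
opening: 0.528
finger_force: 72.3
```

{"method": "drive_tool", "body": {
  "moves": [
    [[-0.0014,-0.0386,0.0073],[-0.0201,0.0272,-0.005],0.035],
    [[-0.0014,-0.0386,0.0073],[-0.0201,0.0273,-0.004],0.035],
    [[-0.0014,-0.0386,0.0073],[-0.02,0.0275,-0.003],0.035],
    [[-0.0014,-0.0386,0.0073],[-0.0199,0.0276,-0.002],0.035],
    [[0,0,0],[0,0,0],0.035]
  ]
}}

```text
time: 19.05
eef_pos: [0.4342, -0.2772, 0.2715]
tcp_rot: [0.992, 0.123, 0.001, 0.001]
contact_force: [-0.1, 1.0, -1.9]
opening: 0.527
finger_force: 72.5
```

{"method": "drive_tool", "body": {
  "moves": [
    [[0,0,0],[0,0,0],0.035],
    [[0,0,0],[0,0,0],0.035]
  ]
}}

```text
time: 19.3
eef_pos: [0.4345, -0.2746, 0.2713]
tcp_rot: [0.992, 0.125, 0.001, 0.001]
contact_force: [0.6, 0.3, -2.1]
opening: 0.528
finger_force: 72.5
```

```bash
python3 - <<'E'
from h import *
g=np.load('grasp.npy');M=R.from_quat(g[3:]).as_matrix()
print(ctrl.get_state()['eef_pos'],g);plan([g[0],g[1],.272],M,1)
E
```

```text
[ 0.43453687 -0.27462382  0.27126494] [ 4.34305500e-01 -2.75514839e-01  1.11550225e-01  9.92283547e-01
  1.23982429e-01  9.41234619e-04  9.12526230e-04]
row turn [-0.0006 -0.0006  0.0015] deg 0.1
[-0.0004, 0.0008, -0.0007]
```

{"method": "drive_tool", "body": {
  "moves": [
    [[0,0,0],[-0.0004,0.0008,0.04],0.035],
    [[0,0,0],[0,0,0.04],0.035],
    [[0,0,0],[0,0,0.02],0.035],
    [[0,0,0],[0,0,0.01],0.035],
    [[0,0,0],[0,0,0],0.035]
  ]
}}

```text
time: 19.92
eef_pos: [0.4345, -0.276, 0.1612]
tcp_rot: [0.992, 0.125, 0.001, 0.0]
contact_force: [0.5, -0.5, -1.1]
opening: 0.522
finger_force: 72.4
```

{"method": "drive_tool", "body": {
  "moves": [
    [[0,0,0],[0,0,0.012],0.035],
    [[0,0,0],[0,0,0.012],0.035],
    [[0,0,0],[0,0,0.01],0.035],
    [[0,0,0],[0,0,0.006],0.035],
    [[0,0,0],[0,0,0],0.035]
  ]
}}

```text
time: 20.55
eef_pos: [0.4341, -0.2763, 0.1206]
tcp_rot: [0.992, 0.124, 0.001, 0.0]
contact_force: [-0.4, -0.2, -1.6]
opening: 0.525
finger_force: 72.5
```

{"method": "drive_tool", "body": {
  "moves": [
    [[0,0,0],[0,0.0005,0.005],0.035],
    [[0,0,0],[0,0,0.003],0.035],
    [[0,0,0],[0,0,0.001],0.035],
    [[0,0,0],[0,0,0],0.035],
    [[0,0,0],[0,0,0],0.035]
  ]
}}

```text
time: 21.18
eef_pos: [0.4347, -0.2771, 0.1125]
tcp_rot: [0.992, 0.124, 0.001, 0.001]
contact_force: [0.4, -0.4, -2.1]
opening: 0.532
finger_force: 72.5
```

{"method": "drive_tool", "body": {
  "moves": [
    [[0,0,0],[0,0,0.001],0.035],
    [[0,0,0],[0,0,0],0.035],
    [[0,0,0],[0,0,0],0.035]
  ]
}}

```text
time: 21.55
eef_pos: [0.4348, -0.2772, 0.1116]
tcp_rot: [0.992, 0.124, 0.001, 0.001]
contact_force: [0.1, 0.5, -0.3]
opening: 0.524
finger_force: 72.6
```

{"method": "drive_tool", "body": {
  "moves": [
    [[0,0,0],[0,0,0.001],0.035],
    [[0,0,0],[0,0,0],0.035],
    [[0,0,0],[0,0,0],0.035]
  ]
}}

```text
time: 21.92
eef_pos: [0.435, -0.2773, 0.1116]
tcp_rot: [0.992, 0.124, 0.001, 0.001]
contact_force: [-1.7, 1.7, 5.1]
opening: 0.528
finger_force: 73.0
```

On the floor: 5 N, and the same height as at the grasp. Releasing.

{"method": "drive_tool", "body": {
  "moves": [
    [[0,0,0],[0,0,0],0.05],
    [[0,0,0],[0,0,0],0.06],
    [[0,0,0],[0,0,0],0.085],
    [[0,0,0],[0,0,0],0.085],
    [[0,0,0],[0,0,0],0.085]
  ],
  "grip_force": 20
}}

```text
time: 22.55
eef_pos: [0.4346, -0.2771, 0.1103]
tcp_rot: [0.992, 0.124, 0.001, 0.001]
contact_force: [-0.1, -0.4, 0.9]
opening: 0.995
finger_force: 0.0
```

{"method": "drive_tool", "body": {
  "moves": [
    [[0,0,0],[0,0,-0.02],0.085],
    [[0,0,0],[0,0,-0.04],0.085],
    [[0,0,0],[0,0,-0.05],0.085],
    [[0,0,0],[0,0,-0.05],0.085],
    [[0,0,0],[0,0,0],0.085]
  ]
}}

```text
time: 23.18
eef_pos: [0.4361, -0.2786, 0.2762]
tcp_rot: [0.992, 0.124, 0.004, 0.005]
contact_force: [-0.1, -0.7, -0.5]
opening: 0.997
finger_force: 0.0
```

```bash
python3 - <<'E'
from h import *
print(ctrl.get_state()['eef_pos'])
snap('scene','f.png',(150,120,450,345),2.6)
E
```

```text
[ 0.43611903 -0.27856308  0.27620545]
```

View pics/f.png

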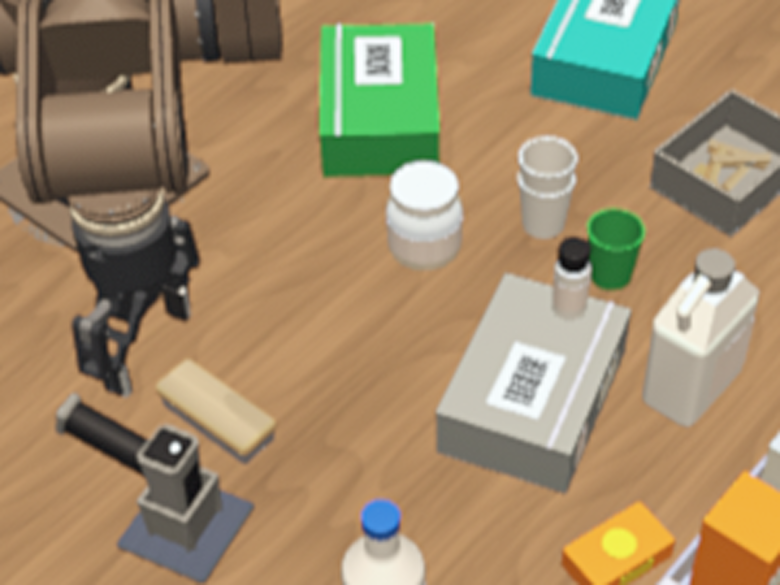

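The scanner is home in its holder (crop 170,450) and the cups are nested at (546,185). The carton and everything around it stand as before.

```bash
python3 -c "
from plant import ctrl
print(ctrl.sign_off())"
```

```text
the job is handed in; nothing more can be done
None
```

I handed the job in at about 23 s: the cup sits nested upright in the white dosing cup, the scanner was held on the barcode for about 1.9 s and is back home in its holder, and nothing else looked moved in the last picture; sign-off gave no verdict.

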